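# Dispense one tablet onto the square card

## Robot

A 6-joint arm with a two-finger parallel gripper is mounted at the origin on the work surface; the furniture and walls round the work are solid. World frame = base frame: x ahead of the robot, y to its left, z up, the work surface at z = 0. Lengths are in m, angles in rad, forces in N, time in s.
With the tool pointing down it reaches from about 0.25 to 0.775 m from the base axis. Payload 4 kg.
Tool frame: the origin (TCP) lies on the centre line of the jaws, within the pads' length; the fingertips stand 19 mm ahead of it and the grasp point (between the pads) is the TCP (nose_length is the distance from the TCP to the fingertips, in m); x points along the fingers, y is the direction in which the jaws open and shut, and the axes are right-handed (so a half turn about x gives the same grasp; the last joint's range is limited). The gripper opens to 85 mm and grips with 20 to 120 N. Pads are 22 mm wide; open, the fingers measure 114 mm over their backs; the gripper's body (76 mm by 85 mm) begins 54 mm behind the grasp point. The pads swing forward as they close: fully open they stand 13 mm farther back than shut.
Start: joints at [-1.418, 0.087, 1.371, -0, 1.684, -0.103], TCP at [0.139, -0.532, 0.25] pointing down, gripper open.
Joint ranges: [-3.1, 3.1], [-0.76, 2.03], [0.27, 2.55], [-1.08, 4.22], [0.17, 2.65], [-2.57, 2.57]. Speed limits (rad/s): [2.79, 2.79, 3.14, 3.14, 3.14, 3.14].

## Interface

Orientations are given as a rotation vector (axis times angle).
In Python, from station import * gives the robot as it stands.
- The arm moves only by the shell command python3 -m handwheel 'ROWS' [OPENING]. ROWS is JSON, a list of rows, each an object with "slide": the shift along the tool's x, y, z in cm, a list of three; "angular": the turn, a rotation vector about the tool's x, y, z in rad, a list of three. A call has 1 to 5 rows; each row is the pose to reach, as a shift and turn from the pose commanded when the call began, along the tool's axes at that moment; what a row does not reach only later rows make up. A row lasts 1/10 s, in which the tool goes at most 50 mm and 8.59 degrees, less where a joint would pass 70% of its speed; a pose out of reach is approached as far as the arm can. A call with a gripper value outside its range is refused whole. OPENING is the finger opening in cm, from 0 to 8.54, set as the call begins (- or left out, the last holds). The fingers move at their own pace and stop on an object; the grip force is fixed at half the most. Time passes only in rows, so rows that repeat a pose let the fingers close. It gives the time, the measured TCP pose, the force and the opening at its end, in the units of the state.
- get_state(): the state, without advancing time (a new reading comes with each control period).
- get_image(name): name is "side" or "top" or "wrist"; returns a dict with "img" (420x560x3 uint8, blue, green, red), "z_map" (420x560 float32, m along the optical axis (not along the pixel's ray), 0 where there is no reading), "intrinsics" (3x3 intrinsics, pixels), "R" (3x3) and "t" (3): a world point X has camera coordinates R X + t. Camera axes: x right, y down, z forward; pixel columns grow to the right and rows downward; lengths in m; the calibration is good to about 2 mm. A picture is of the moment at which its call begins.
- close_job(): hands the job in, once; it reports no verdict.
The state is a dict: "time": time; "joints": joint angles; "qd": joint speeds; "joint_efforts": joint torques, N m; "eef_pos": TCP position; "ee_rot": TCP orientation; "wrist_force": force on the tool from outside, world axes, zero at the start; "wrist_torque": the same for the moment, N m; "opening": opening from 0.0 (shut) to 1.0 (fully open).
Only numpy, scipy, OpenCV 4.12 (cv2) and the standard library are available. Lean on these libraries where they do the work, as an engineer would, in place of code of your own. Each camera call takes 0.05 s, during which the arm holds its last target.

## Task

Press the tablet dispenser's plunger all the way down once and let it spring back, so that a single tablet comes out of the outlet; then push that tablet along the worktop with the fingertips until it lies wholly on the square card, not the round one. Never pick the tablet up, and leave the other tablets in the dispenser and the beaker, weights and blue cup where they are.

Things in the scene. Friction and masses are not known exactly. Their poses are not given: they have to be found in the camera images.
- dispenser: Fixed grey tablet dispenser with a clear magazine; origin on the worktop under the axis of the tablet stack. Spans x -25 to 85, y +-25 (feet +-36) mm; 45 mm high, plunger top 76. The outlet faces its own -x. A full press slides the lowest tablet out along -x, flat on the worktop, until its centre is about 56 mm in front of the origin (14 mm clear of the front).
- plunger_top (a point): Centre of the top of the round black plunger head (36 mm across, 10 mm thick), on top of the dispenser, 50 mm behind the stack axis (dispenser +x) and 76 mm above the worktop when up. It is pushed straight down; the point moves with it.
- plunger (a joint): Travel of the plunger in m: 0 up, 0.018 fully down (hard stop). Its spring takes about 3 N at the start and 8 N at the bottom, and brings it back up when released. Going down it drives a hidden slide that ejects the lowest tablet; when it is up again the stack drops by one tablet.
- tablet_a_centre (a point): Centre of the lowest tablet in the magazine at the start, the one that comes out: a white disc 34 mm in diameter, 12 mm thick, about 18 g, lying flat with its centre 6 mm above the worktop. Its z axis is the disc's axis.
- tablet_b_centre (a point): Centre of the second tablet of the stack (same size), at first 18 mm above the worktop; it must stay in the magazine and drops to 6 mm when the plunger comes back up.
- tablet_c_centre (a point): Centre of the third, top tablet (same size), at first 30 mm above the worktop; it stays in the magazine.
- square_card: Square grey card, 80 x 80 mm, fixed on the worktop, so thin (0.6 mm) that tablets slide over its edge freely; origin at its centre on the worktop, x and y along its sides. It lies to the left or the right of the spot in front of the outlet, the round card on the other side.
- round_card: Round grey card, 86 mm in diameter, as thin and as fixed; origin at its centre on the worktop. Not to be used.
- beaker: Small glass beaker, 59 mm wide, 66 mm high, standing to the left of the dispenser; origin at the centre of its underside. Leave it alone.
- weight_large: Brass weight with a knob, 25 mm in diameter, 41 mm high, standing beside the dispenser; origin at the centre of its underside. Leave it alone.
- weight_small: Brass weight with a knob, 20 mm in diameter, 35 mm high, standing beside the dispenser; origin at the centre of its underside. Leave it alone.
- lid_cup: Blue screw lid lying like a cup, 71 mm across, 35 mm high, beyond the card on the right; origin at the centre of its underside. Leave it alone.
- tablet_a: The same tablet as the one above; this point is the centre of its underside.
Mind the look-alikes: they are no part of the job. Of the things that look like the dispenser, the smaller one is meant.

How it is judged:
On the way, in this order (a step that is already met when the one before it is completed fails the run):
1. the plunger has been pressed (nearly) all the way down (value of joint plunger above 0.015 m), for 0.02 s.
2. the plunger is up again and the lowest tablet lies outside the outlet (value of joint plunger below 0.003 m and x of tablet_a_centre in the frame of dispenser below -0.035 m), for 0.1 s.
At the end, for the whole second after the job is handed in: The dispensed tablet lies flat and at rest with its centre within 24 mm of the square card's centre along each of the card's sides (so wholly on the card); the plunger is up (within 3 mm); the other two tablets are in the magazine, dropped by one place (x of tablet_a_centre in the frame of square_card between -0.024 and 0.024 m and y of tablet_a_centre in the frame of square_card between -0.024 and 0.024 m and height (world z) of each of tablet_a_centre, tablet_b_centre below 0.01 m and angle between tablet_a_centre's own z axis and vertical below 0.15 rad and linear speed of tablet_a below 0.01 m/s and value of joint plunger below 0.003 m and horizontal distance between each of tablet_b_centre, tablet_c_centre and dispenser below 0.007 m and height (world z) of tablet_c_centre below 0.022 m); the robot touches nothing.
It fails at once if a second tablet leaves the magazine (more than 8 mm off the stack axis) (horizontal distance between any of tablet_b_centre, tablet_c_centre and dispenser above 0.008 m).
It fails at once if the dispensed tablet is lifted (centre more than 18 mm up) or tipped on edge (height (world z) of tablet_a_centre above 0.018 m or angle between tablet_a_centre's own z axis and vertical above 0.6 rad).
It fails at once if the beaker, a weight or the blue cup is moved by more than 15 mm (distance of any of beaker, weight_large, weight_small, lid_cup from where it was at the start of the episode above 0.015 m).
It also fails if it takes over 45 s, if anything falls off the work surface, if the arm or the gripper's body presses on something with over 40 N, if the wrist force passes 120 N, or if a joint passes its speed limit or range.

## Working session

There is one attempt and no reset: what is moved stays moved. The work goes in short steps, Python scripts to look and compute and a shell command to move; the robot and the scene stay as the last step left them, time stands still between calls to the robot, and variables do not carry over. Pictures are saved under pics/ and viewed, and the job is handed in when it is done.

```bash
mkdir -p pics; ls; cat > h.py <<'E'
from station import *
import numpy as np, cv2
from scipy.spatial.transform import Rotation as Ro
def snap(n,f):
    d=get_image(n); cv2.imwrite('pics/'+f+'.png',d['img']); np.savez('pics/'+f+'.npz',**d); return d
def world(d,u,v,z=None):
    K=d['intrinsics'];R=d['R'];t=d['t']
    r=np.linalg.inv(K)@np.array([u,v,1.])
    if z is None:
        return R.T@(r*d['z_map'][int(round(v)),int(round(u))]-t)
    c=-R.T@t; w=R.T@r
    return c+w*(z-c[2])/w[2]
def proj(d,X):
    p=d['intrinsics']@(d['R']@np.array(X)+d['t']);return p[:2]/p[2]
E
python3 - <<'E'
from h import *
s=get_state(); print({k:np.round(v,3) for k,v in s.items()}); print(Ro.from_rotvec(s['ee_rot']).as_matrix().round(3))
for n in('top','side'): snap(n,n+'0')
E
```

```text
pics
{'time': np.float64(0.0), 'joints': array([-1.418,  0.088,  1.372, -0.   ,  1.684, -0.103]), 'qd': array([-0.001, -0.   ,  0.001,  0.   ,  0.001,  0.   ]), 'joint_efforts': array([-0.0000e+00, -3.5187e+01, -3.1327e+01, -0.0000e+00,  1.1000e-02,
       -0.0000e+00]), 'eef_pos': array([ 0.139, -0.532,  0.249]), 'ee_rot': array([ 2.086,  0.271, -2.086]), 'wrist_force': array([ 0.648, -1.271,  1.369]), 'wrist_torque': array([ 0.015,  0.019, -0.072]), 'opening': np.float64(0.999)}
[[-0.     0.253 -0.967]
 [ 0.002 -0.967 -0.253]
 [-1.    -0.002 -0.   ]]
```

View pics/top0.png

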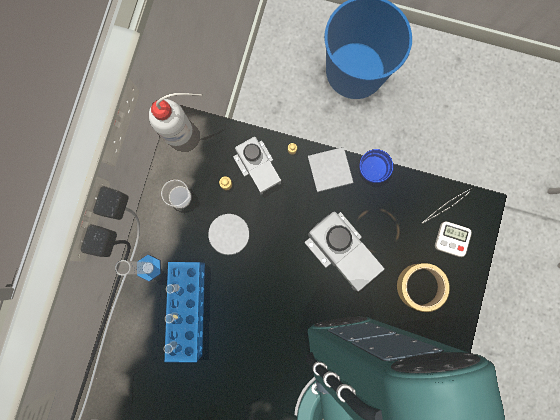

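View pics/side0.png

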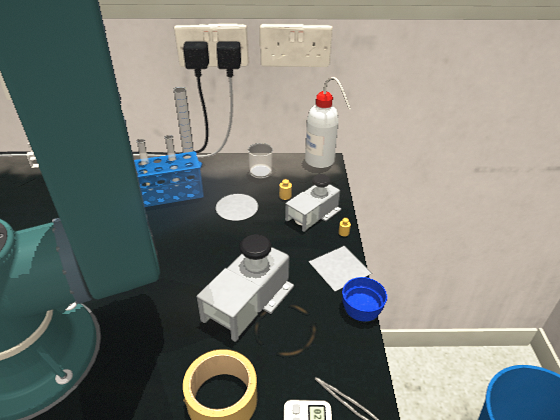

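Candidates in the top view: the small dispenser at (258,165), which matches the description, and the larger look-alike at (343,250). The square card is at (330,170), the round card, not to be used, at (229,234). The side view agrees: small at (313,205), large at (245,290).

```bash
python3 - <<'E'
from h import *
d=dict(np.load('pics/top0.npz'))
c=d['img'][120:230,200:400]; cv2.imwrite('pics/c1.png',cv2.resize(c,None,fx=4,fy=4,interpolation=2))
print('cam',-d['R'].T@d['t'])
for n,u,v in [('plung',253,152),('sq',330,170),('round',229,234),('bigpl',339,237),('cup',376,166),('beaker',177,195),('w1',225,183),('w2',292,148),('outl',266,182)]:
    print(n,world(d,u,v).round(4),world(d,u,v,0).round(3))
E
```

```text
cam [0.30594556 0.14471832 1.12660392]
plung [0.5357 0.1967 0.0751] [0.552 0.2   0.   ]
sq [ 0.5156  0.0346 -0.0039] [0.515 0.035 0.   ]
round [0.3753 0.2478 0.0024] [0.375 0.248 0.   ]
bigpl [0.3657 0.0277 0.1028] [0.372 0.016 0.   ]
cup [ 0.5243 -0.0631  0.0025] [ 0.525 -0.064  0.   ]
beaker [ 0.4573  0.3606 -0.0012] [0.457 0.36  0.   ]
w1 [0.4773 0.2546 0.0429] [0.484 0.259 0.   ]
w2 [0.5546 0.1175 0.032 ] [0.562 0.117 0.   ]
outl [0.4802 0.1705 0.0437] [0.487 0.172 0.   ]
```

View pics/c1.png

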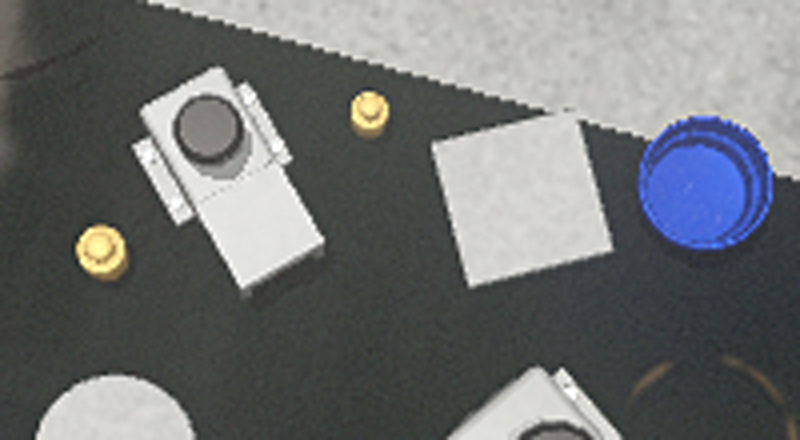

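```bash
cat > g.py <<'E'
from h import *
d=dict(np.load('pics/top0.npz'))
def cw(x,y,z): return world(d,200+x/4-.375,120+y/4-.375,z)[:2]
bl,br,fr,fl=[cw(*p,0.045) for p in [(142,107),(220,68),(323,240),(240,290)]]
sq=np.array([cw(*p,0.0006) for p in [(432,143),(574,110),(612,250),(470,286)]])
C=sq.mean(0)
ex=(bl+br)/2-(fl+fr)/2; L=np.linalg.norm(ex); ex/=L
P=cw(209,128,0.076)
O=P-0.05*ex; T=O-0.056*ex
E
python3 - <<'E'
from g import *
print('disp len',L,'width',np.linalg.norm(bl-br),np.linalg.norm(fl-fr),'dir',ex,np.arctan2(ex[1],ex[0]))
print('P',P,'O',O,'T',T,'O from edges',(fl+fr)/2+.025*ex)
print('sq',C,[np.linalg.norm(sq[i]-sq[i-1]) for i in range(4)]); e=sq[1]-sq[0]; print(np.arctan2(e[1],e[0]), 'T->C',C-T,np.linalg.norm(C-T))
for n,x,y,z in [('wl',100,245,.041),('ws',370,103,.035),('cup',705,180,.03)]: print(n,cw(x,y,z))
s=get_state(); s_=s['eef_pos']; Rm=Ro.from_rotvec(s['ee_rot']).as_matrix()
print('slide to P', Rm.T@(np.r_[P,0.25]-s_)*100, np.degrees(np.arctan2(Rm[1,1],Rm[0,1])))
E
```

```text
disp len 0.10632911210133973 width 0.045111179882396546 0.049683314601913144 dir [0.86611772 0.49984007] 0.5234141100103099
P [0.53627856 0.19890359] O [0.49297267 0.17391158] T [0.44447008 0.14592054] O from edges [0.49378804 0.17465603]
sq [0.51723918 0.03478352] [np.float64(0.07993159383330246), np.float64(0.0785665011736607), np.float64(0.07852495154266596), np.float64(0.07836121990503006)]
-1.3269664892112811 T->C [ 0.0727691  -0.11113702] 0.13284118114789817
wl [0.48202924 0.25565334]
ws [0.55954143 0.11737341]
cup [ 0.52182731 -0.05781022]
slide to P [ 5.92185485e-02 -6.06310059e+01 -5.69119954e+01] -75.3437839797768
```

```bash
cat >> g.py <<'E'
def rem(x,y,z,yaw):
    s=get_state(); Rm=Ro.from_rotvec(s['ee_rot']).as_matrix()
    yaw=np.radians(yaw); Y=np.array([np.cos(yaw),np.sin(yaw),0]);X=np.array([0,0,-1.]);Rt=np.c_[X,Y,np.cross(X,Y)]
    print('pos',s['eef_pos'].round(4),'F',s['wrist_force'].round(1),'open',round(float(s['opening']),3),'t',round(float(s['time']),2))
    print('slide cm',(Rm.T@(np.array([x,y,z])-s['eef_pos'])*100).round(2),'ang',Ro.from_matrix(Rm.T@Rt).as_rotvec().round(3))
E
python3 -m handwheel '[{"slide":[0,-60.6,-56.9],"angular":[-1.88,0,0]},{"slide":[0,-60.6,-56.9],"angular":[-1.88,0,0]},{"slide":[0,-60.6,-56.9],"angular":[-1.88,0,0]},{"slide":[0,-60.6,-56.9],"angular":[-1.88,0,0]},{"slide":[0,-60.6,-56.9],"angular":[-1.88,0,0]}]' 0
python3 -c "
from g import *
rem(*P,.25,33)"
```

```text
time: 0.6
eef_pos: [0.259, -0.3105, 0.2498]
ee_rot: [1.609, 0.891, -1.608]
wrist_force: [0.8, -0.1, 0.2]
opening: 0.147
pos [ 0.259  -0.3105  0.2498] F [ 0.8 -0.1  0.2] open 0.147 t 0.6
slide cm [ 1.000e-02 -3.550e+00 -5.789e+01] ang [-1.136e+00 -1.000e-03 -0.000e+00]
```

```bash

python3 -m handwheel '[{"slide":[0,-3.5,-57.9],"angular":[-1.13,0,0]},{"slide":[0,-3.5,-57.9],"angular":[-1.13,0,0]},{"slide":[0,-3.5,-57.9],"angular":[-1.13,0,0]},{"slide":[0,-3.5,-57.9],"angular":[-1.13,0,0]},{"slide":[0,-3.5,-57.9],"angular":[-1.13,0,0]}]' 0
python3 -c "
from g import *
rem(*P,.25,33)"
```

```text
time: 1.1
eef_pos: [0.3798, -0.0916, 0.2501]
ee_rot: [1.067, 1.293, -1.067]
wrist_force: [0.9, -0.4, 0.9]
opening: 0.001
pos [ 0.3798 -0.0916  0.2501] F [ 0.9 -0.4  0.9] open 0.001 t 1.1
slide cm [  0.    20.88 -25.55] ang [-0.385  0.    -0.   ]
```

```bash

python3 -m handwheel '[{"slide":[0,20.9,-25.5],"angular":[-0.385,0,0]},{"slide":[0,20.9,-25.5],"angular":[-0.385,0,0]},{"slide":[0,20.9,-25.5],"angular":[-0.385,0,0]},{"slide":[0,20.9,-25.5],"angular":[-0.385,0,0]},{"slide":[0,20.9,-25.5],"angular":[-0.385,0,0]}]' 0
python3 -c "
from g import *
rem(*P,.17,33)"
```

```text
time: 1.6
eef_pos: [0.5, 0.1277, 0.2498]
ee_rot: [0.779, 1.427, -0.78]
wrist_force: [0.6, -0.3, 0.4]
opening: 0.002
pos [0.5    0.1277 0.2498] F [ 0.6 -0.3  0.4] open 0.002 t 1.6
slide cm [ 7.97  6.91 -4.04] ang [-0.005  0.     0.001]
```

```bash

python3 -m handwheel '[{"slide":[0,6.9,-4.0],"angular":[0,0,0]},{"slide":[0,6.9,-4.0],"angular":[0,0,0]},{"slide":[12,6.9,-4.0],"angular":[0,0,0]},{"slide":[12,6.9,-4.0],"angular":[0,0,0]},{"slide":[12,6.9,-4.0],"angular":[0,0,0]}]' 0
python3 -c "
from g import *
rem(*P,.105,33)
for n in('top','wrist','side'): snap(n,n+'1')"
```

```text
time: 2.1
eef_pos: [0.5326, 0.1961, 0.1234]
ee_rot: [0.774, 1.435, -0.786]
wrist_force: [-0.8, 0.5, -0.6]
opening: -0.001
pos [0.5326 0.1961 0.1234] F [-0.8  0.5 -0.6] open -0.001 t 2.1
slide cm [ 1.83  0.48 -0.04] ang [-0.005 -0.003  0.011]
```

```bash

python3 -c "
from g import *
rem(*P,.1,33)
a=cv2.imread('pics/top1.png')[100:240,180:320];b=cv2.imread('pics/side1.png')[120:260,240:380]
cv2.imwrite('pics/c2.png',np.hstack([cv2.resize(x,None,fx=2.85,fy=2.85) for x in (a,b)]))"
```

```text
pos [0.5348 0.1961 0.1279] F [ 0.6 -0.1  0.7] open -0.004 t 2.25
slide cm [ 2.79  0.29 -0.15] ang [-0.006 -0.002  0.005]
```

View pics/wrist1.png

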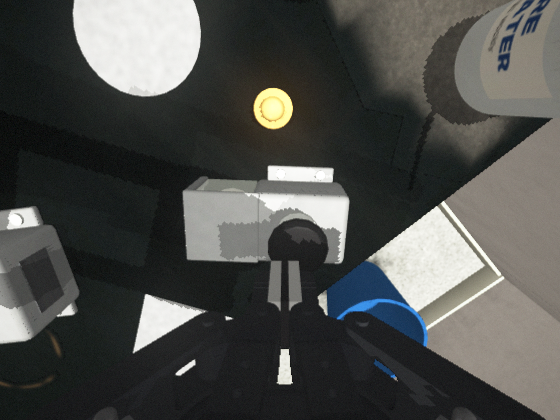

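View pics/c2.png

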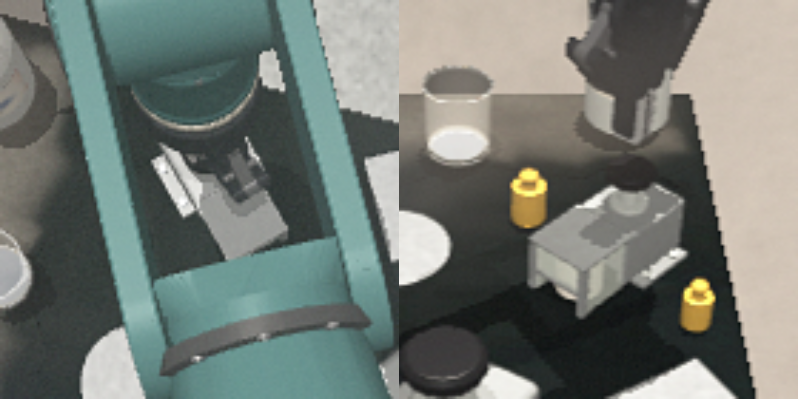

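```bash

python3 -m handwheel '[{"slide":[2.8,0.3,-0.15],"angular":[0,0,0]},{"slide":[2.8,0.3,-0.15],"angular":[0,0,0]},{"slide":[3.4,0.3,-0.15],"angular":[0,0,0]},{"slide":[4.0,0.3,-0.15],"angular":[0,0,0]}]' 0
python3 -m handwheel '[{"slide":[0,0,0],"angular":[0,0,0]}]' 0
python3 -c "
from g import *
rem(*P,.077,33)"
```

```text
time: 2.65
eef_pos: [0.5396, 0.1996, 0.0929]
ee_rot: [0.782, 1.422, -0.777]
wrist_force: [1.0, 1.0, 6.5]
opening: 0.001
time: 2.75
eef_pos: [0.5393, 0.1996, 0.092]
ee_rot: [0.782, 1.423, -0.777]
wrist_force: [1.0, 1.0, 3.1]
opening: -0.0
pos [0.5393 0.1996 0.092 ] F [1.  1.  3.1] open -0.0 t 2.75
slide cm [ 1.5  -0.3  -0.11] ang [-0.006  0.001 -0.004]
```

```bash

python3 -m handwheel '[{"slide":[0.3,0,0],"angular":[0,0,0]},{"slide":[0.6,0,0],"angular":[0,0,0]},{"slide":[0.9,0,0],"angular":[0,0,0]},{"slide":[1.2,0,0],"angular":[0,0,0]},{"slide":[1.2,0,0],"angular":[0,0,0]}]' 0
python3 -c "
from g import *
rem(*P,.077,33)"
```

```text
time: 3.25
eef_pos: [0.5394, 0.1996, 0.0807]
ee_rot: [0.782, 1.423, -0.777]
wrist_force: [0.2, 0.0, 6.2]
opening: 0.003
pos [0.5394 0.1996 0.0807] F [0.2 0.  6.2] open 0.003 t 3.25
slide cm [ 0.36 -0.3  -0.11] ang [-0.006  0.002 -0.004]
```

```bash

python3 -m handwheel '[{"slide":[0.2,0,0],"angular":[0,0,0]},{"slide":[0.3,0,0],"angular":[0,0,0]},{"slide":[0.4,0,0],"angular":[0,0,0]}]' 0
python3 -m handwheel '[{"slide":[0,0,0],"angular":[0,0,0]}]' 0
```

```text
time: 3.55
eef_pos: [0.5395, 0.1996, 0.0774]
ee_rot: [0.782, 1.423, -0.777]
wrist_force: [-1.1, -0.4, 8.5]
opening: 0.001
time: 3.65
eef_pos: [0.5394, 0.1996, 0.0772]
ee_rot: [0.782, 1.423, -0.777]
wrist_force: [-0.5, -0.8, 7.6]
opening: -0.0
```

```bash

python3 -m handwheel '[{"slide":[0.1,0,0],"angular":[0,0,0]},{"slide":[0.1,0,0],"angular":[0,0,0]}]' 0
python3 -m handwheel '[{"slide":[0.05,0,0],"angular":[0,0,0]},{"slide":[0.1,0,0],"angular":[0,0,0]}]' 0
```

```text
time: 3.85
eef_pos: [0.5395, 0.1996, 0.077]
ee_rot: [0.782, 1.422, -0.777]
wrist_force: [-1.0, -0.9, 10.2]
opening: -0.0
time: 4.05
eef_pos: [0.5396, 0.1997, 0.0769]
ee_rot: [0.782, 1.422, -0.777]
wrist_force: [-3.9, -1.1, 14.9]
opening: 0.001
```

Hard stop reached: the force rises to 15 N with no further travel. Now I release it at a steady rate.

```bash

python3 -m handwheel '[{"slide":[-0.6,0,0],"angular":[0,0,0]},{"slide":[-1.2,0,0],"angular":[0,0,0]},{"slide":[-2.0,0,0],"angular":[0,0,0]},{"slide":[-4,0,0],"angular":[0,0,0]},{"slide":[-8,0,0],"angular":[0,0,0]}]' 0
python3 -m handwheel '[{"slide":[-4,0,0],"angular":[0,0,0]},{"slide":[-4,0,0],"angular":[0,0,0]}]' 1.6
python3 -c "
from g import *
for n in('top','wrist','side'): snap(n,n+'2')
a=cv2.imread('pics/top2.png')[100:240,180:320];b=cv2.imread('pics/side2.png')[120:260,240:380]
cv2.imwrite('pics/c3.png',np.hstack([cv2.resize(x,None,fx=2.85,fy=2.85) for x in (a,b)]))"
```

```text
time: 4.55
eef_pos: [0.5347, 0.1985, 0.1484]
ee_rot: [0.775, 1.435, -0.787]
wrist_force: [0.7, 0.1, -0.1]
opening: 0.001
time: 4.75
eef_pos: [0.5404, 0.2, 0.1994]
ee_rot: [0.785, 1.418, -0.773]
wrist_force: [1.6, -0.1, 0.4]
opening: 0.189
```

View pics/wrist2.png

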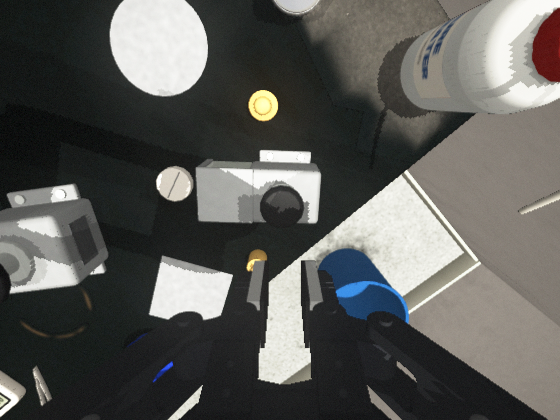

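View pics/c3.png

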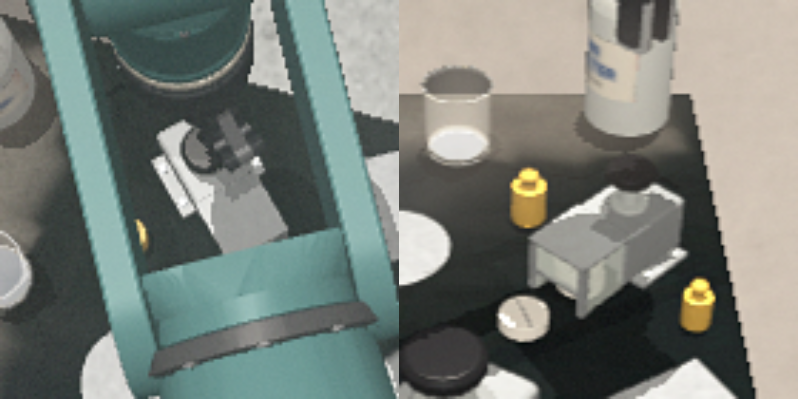

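The wrist view shows the tablet out at (174,184), and the side crop shows it at (523,315) with the plunger up and the remaining tablets in the magazine.

```bash

python3 -c "
from g import *
s=dict(np.load('pics/side2.npz'));w=dict(np.load('pics/wrist2.npz'))
x=(240+(523+.5-399)/2.85-.5,120+(313+.5)/2.85-.5);print(x,world(s,*x,.012),world(s,*x))
print(world(w,174,184,.012),world(w,174,184),'plunger',world(w,281,206))
print('sq wrist',world(w,191,293,0.0006)); print('T',T,'C',C)
for q in (T,C): print(proj(s,[*q,.0]),proj(w,[*q,0]))
img=w['img'].copy()
for q,z in((T,.012),(C,0),(P,.076)):
  cv2.circle(img,tuple(int(v) for v in proj(w,[*q,z]).round()),2,(0,0,255),-1)
cv2.imwrite('pics/c4.png',img[120:360,60:340].repeat(2,0).repeat(2,1))
"
```

```text
(283.1842105263158, 229.5) [0.44506791 0.14490546 0.012     ] [0.44499339 0.14466166 0.01223295]
[0.4459452  0.14809668 0.012     ] [0.44586957 0.14790831 0.01152124] plunger [0.53542278 0.20249309 0.0749252 ]
sq wrist [0.51747182 0.03933583 0.0006    ]
T [0.44447008 0.14592054] C [0.51723918 0.03478352]
[282.65394119 233.83410056] [175.5038584  182.15387901]
[339.49667245 267.53344846] [189.11802083 295.51679479]
```

View pics/c4.png

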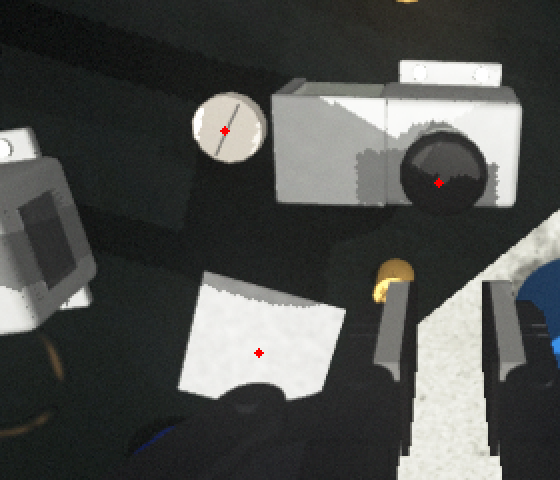

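```bash

cat >> g.py <<'E'
TA=np.array([.445,.146]); D=(C-TA)/np.linalg.norm(C-TA)
E
python3 -c "
from g import *
print(D,np.degrees(np.arctan2(*D[::-1])),np.linalg.norm(C-TA))
rem(*(TA-.042*D),.12,33)"
```

```text
[ 0.54471514 -0.83862114] -56.9948002609975 0.1326182670692778
pos [0.5372 0.1992 0.1913] F [-0.1 -0.  -0.1] open 0.188 t 4.9
slide cm [  7.16 -10.64  -4.69] ang [-0.006 -0.001  0.002]
```

```bash

python3 -m handwheel '[{"slide":[0,-10.6,-4.7],"angular":[0,0,0]},{"slide":[0,-10.6,-4.7],"angular":[0,0,0]},{"slide":[0,-10.6,-4.7],"angular":[0,0,0]},{"slide":[7,-10.6,-4.7],"angular":[0,0,0]},{"slide":[7,-10.6,-4.7],"angular":[0,0,0]}]' 1.6
python3 -m handwheel '[{"slide":[0,0,0],"angular":[0,0,0]},{"slide":[0,0,0],"angular":[0,0,0]}]' 1.6
python3 -c "
from g import *
rem(*(TA-.042*D),.024,33)
w=snap('wrist','w3')"
```

```text
time: 5.4
eef_pos: [0.4191, 0.1807, 0.1168]
ee_rot: [0.775, 1.433, -0.786]
wrist_force: [-0.5, -0.3, -0.4]
opening: 0.187
time: 5.6
eef_pos: [0.4224, 0.1814, 0.1211]
ee_rot: [0.778, 1.429, -0.782]
wrist_force: [0.2, 0.2, 0.4]
opening: 0.187
pos [0.4224 0.1814 0.1211] F [0.2 0.2 0.4] open 0.187 t 5.6
slide cm [ 9.71 -0.01  0.01] ang [-0.006 -0.001  0.003]
```

View pics/w3.png

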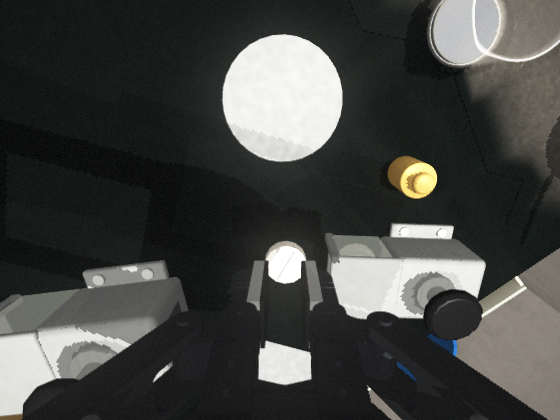

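The wrist view shows the tablet at (286,262), centred between the fingers, with the card beyond at (285,362) and the fingers clear of the dispenser front at x = 328.

```bash

python3 -c "
from g import *
w=dict(np.load('pics/w3.npz'));t=world(w,286,262,.012);print('tab',t, 'rel along,lat', (t[:2]-TA)@D,(t[:2]-TA)@[D[1],-D[0]],'cam',-w['R'].T@w['t'])"
python3 -m handwheel '[{"slide":[2.5,0,0],"angular":[0,0,0]},{"slide":[5,0,0],"angular":[0,0,0]},{"slide":[7,0,0],"angular":[0,0,0]},{"slide":[8.5,0,0],"angular":[0,0,0]},{"slide":[8.7,0,0],"angular":[0,0,0]}]' 1.6
python3 -c "
from g import *
rem(*(TA-.042*D),.024,33)"
```

```text
tab [0.44437785 0.14964622 0.012     ] rel along,lat -0.003396693525786447 -0.0014644079965640087 cam [0.37888708 0.25100494 0.24443957]
time: 6.15
eef_pos: [0.4231, 0.1816, 0.0347]
ee_rot: [0.779, 1.428, -0.781]
wrist_force: [-0.6, 0.8, -0.1]
opening: 0.185
pos [0.4231 0.1816 0.0347] F [-0.6  0.8 -0.1] open 0.185 t 6.15
slide cm [ 1.07 -0.1  -0.02] ang [-0.006 -0.     0.002]
```

```bash

python3 -m handwheel '[{"slide":[0.5,0,0],"angular":[0,0,0]},{"slide":[1.0,0,0],"angular":[0,0,0]},{"slide":[1.0,0,0.4],"angular":[0,0,0]},{"slide":[1.0,0,0.8],"angular":[0,0,0]},{"slide":[1.0,0,1.2],"angular":[0,0,0]}]' 1.6
python3 -m handwheel '[{"slide":[0,0,0.4],"angular":[0,0,0]},{"slide":[0,0,1.0],"angular":[0,0,0]},{"slide":[0,0,1.7],"angular":[0,0,0]},{"slide":[0,0,2.4],"angular":[0,0,0]},{"slide":[0,0,2.8],"angular":[0,0,0]}]' 1.6
python3 -c "
from g import *
rem(*(C-.026*D),.024,33)
snap('wrist','w4');snap('side','s4')"
```

```text
time: 6.65
eef_pos: [0.4304, 0.1713, 0.0259]
ee_rot: [0.78, 1.425, -0.779]
wrist_force: [-0.7, 0.5, 0.4]
opening: 0.189
time: 7.15
eef_pos: [0.4454, 0.1473, 0.0253]
ee_rot: [0.78, 1.426, -0.78]
wrist_force: [-0.4, -0.8, 0.6]
opening: 0.189
pos [0.4454 0.1473 0.0253] F [-0.4 -0.8  0.6] open 0.189 t 7.15
slide cm [ 0.13 -0.03 10.75] ang [-0.007  0.    -0.   ]
```

View pics/w4.png

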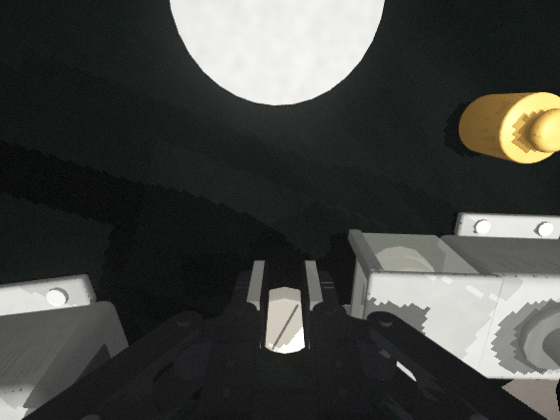

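View pics/s4.png

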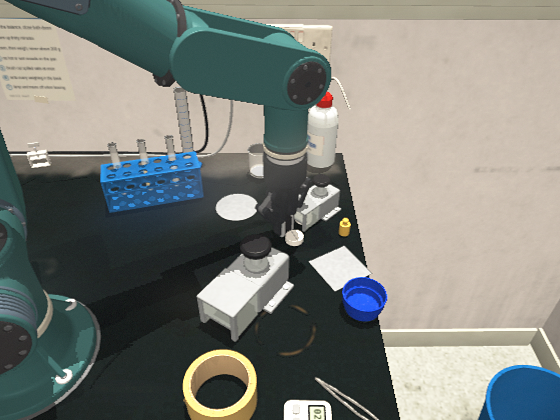

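Side view: the tablet is at (295,238), in front of the fingers and moving toward the card. I'm continuing the push.

```bash

python3 -m handwheel '[{"slide":[0,0,0.8],"angular":[0,0,0]},{"slide":[0,0,1.8],"angular":[0,0,0]},{"slide":[0,0,2.8],"angular":[0,0,0]},{"slide":[0,0,3.8],"angular":[0,0,0]},{"slide":[0,0,4.6],"angular":[0,0,0]}]' 1.6
python3 -m handwheel '[{"slide":[0,0,0.8],"angular":[0,0,0]},{"slide":[0,0,1.6],"angular":[0,0,0]},{"slide":[0,0,2.4],"angular":[0,0,0]},{"slide":[0,0,3.0],"angular":[0,0,0]},{"slide":[0,0,3.4],"angular":[0,0,0]}]' 1.6
python3 -c "
from g import *
rem(*(C-.026*D),.024,33)
d=snap('side','s5');x=d['img'][210:310,270:400];cv2.imwrite('pics/c5.png',cv2.resize(x,None,fx=6,fy=6))"
```

```text
time: 7.75
eef_pos: [0.4703, 0.1083, 0.0253]
ee_rot: [0.78, 1.426, -0.78]
wrist_force: [-0.1, 0.1, 0.6]
opening: 0.189
time: 8.25
eef_pos: [0.4884, 0.0802, 0.0253]
ee_rot: [0.78, 1.426, -0.78]
wrist_force: [-1.3, -0.4, 0.9]
opening: 0.191
pos [0.4884 0.0802 0.0253] F [-1.3 -0.4  0.9] open 0.191 t 8.25
slide cm [ 0.13 -0.03  2.78] ang [-0.006  0.     0.   ]
```

View pics/c5.png

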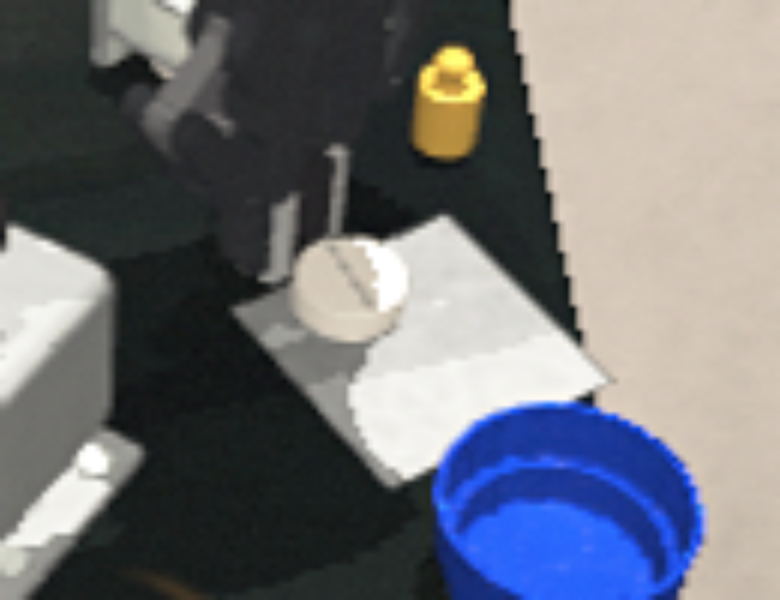

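```bash

python3 -c "
from g import *
s=dict(np.load('pics/side0.npz'))
f=lambda x,y,z:world(s,270+(x+.5)/6-.5,210+(y+.5)/6-.5,z)[:2]
t=f(350,281,.0126)
S=np.array([f(*p,.0006) for p in [(232,311),(445,214),(610,381),(395,489)]]);C2=S.mean(0)
print(t,C2,C,'todo along',(C-t)@D,(C2-t)@D,'lat (tool y)',(C-t)@[-D[1],D[0]],(C2-t)@[-D[1],D[0]])"
```

```text
[0.50181551 0.05479179] [0.51752293 0.03524431] [0.51723918 0.03478352] todo along 0.025180865405302563 0.024949002909817615 lat (tool y) 0.002035804706890651 0.0025247657357275227
```

Both cameras agree on the card centre to within 1 mm. 25 mm of push remains, with a 2 mm lateral offset.

```bash

python3 -m handwheel '[{"slide":[0,0,0.7],"angular":[0,0,0]},{"slide":[0,0,1.4],"angular":[0,0,0]},{"slide":[0,0,1.9],"angular":[0,0,0]},{"slide":[0,0,2.2],"angular":[0,0,0]},{"slide":[0,0,2.5],"angular":[0,0,0]}]' 1.6
python3 -m handwheel '[{"slide":[0,0,0],"angular":[0,0,0]},{"slide":[0,0,-0.5],"angular":[0,0,0]},{"slide":[0,0,-1.5],"angular":[0,0,0]},{"slide":[0,0,-3],"angular":[0,0,0]},{"slide":[0,0,-4],"angular":[0,0,0]}]' 1.6
python3 -m handwheel '[{"slide":[-3,0,0],"angular":[0,0,0]},{"slide":[-7,0,0],"angular":[0,0,0]},{"slide":[-12,0,0],"angular":[0,0,0]},{"slide":[-15,0,0],"angular":[0,0,0]},{"slide":[-15,0,0],"angular":[0,0,0]}]' 1.6
python3 -c "
from g import *
rem(*(C-.026*D),.024,33)
d=snap('side','s6');x=d['img'][160:310,230:400];cv2.imwrite('pics/c6.png',cv2.resize(x,None,fx=4,fy=4));snap('wrist','w6')
snap('top','t6')"
```

```text
time: 8.8
eef_pos: [0.5017, 0.0594, 0.0253]
ee_rot: [0.78, 1.426, -0.78]
wrist_force: [-1.0, 0.3, 0.0]
opening: 0.186
time: 9.3
eef_pos: [0.4787, 0.0948, 0.0251]
ee_rot: [0.779, 1.428, -0.779]
wrist_force: [0.1, 0.1, -0.1]
opening: 0.186
time: 9.8
eef_pos: [0.4825, 0.0945, 0.1817]
ee_rot: [0.783, 1.416, -0.772]
wrist_force: [0.7, 0.1, 1.1]
opening: 0.19
pos [0.4825 0.0945 0.1817] F [0.7 0.1 1.1] open 0.19 t 9.8
slide cm [15.79 -0.49  4.21] ang [-0.005  0.006 -0.011]
```

View pics/c6.png

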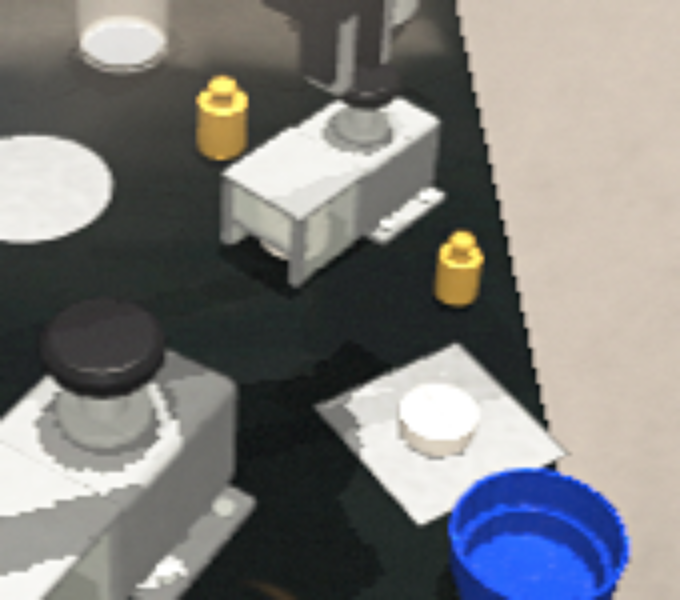

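View pics/w6.png

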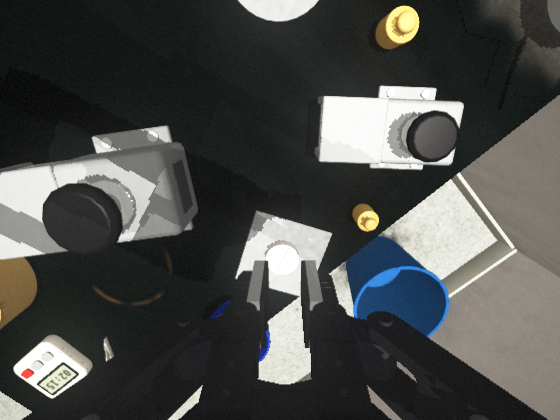

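```bash

python3 -c "
from g import *
s=dict(np.load('pics/side6.npz' if 0 else 'pics/s6.npz'))
f=lambda x,y,z:world(s,230+(x+.5)/4-.5,160+(y+.5)/4-.5,z)
t=f(439,412,.0126)[:2]; e=sq[1]-sq[0];e/=np.linalg.norm(e)
print(t,'rel card',(t-C)@e,(t-C)@[-e[1],e[0]])
u,v=230+369/4,160+82/4; print('plunger',world(s,u,v),'tabtop',world(s,230+439/4,160+412/4))
print(get_state()['qd'].round(3),get_state()['wrist_force'])"
```

```text
[0.51592066 0.03512924] rel card -0.000653815273580175 -0.0011960476606970682
plunger [0.53585414 0.19055507 0.07729277] tabtop [0.51632919 0.0343176  0.01235715]
[-0.006  0.02   0.027  0.     0.002 -0.003] [-0.61087923  0.53714181  0.56153656]
```

The tablet is about 1 mm from the card centre. The plunger is up at 0.077 m, the stack has dropped, and the robot is clear. Handing in.

```bash
python3 -m handwheel '[{"slide":[0,0,0],"angular":[0,0,0]},{"slide":[0,0,0],"angular":[0,0,0]}]'; python3 -c "
from station import *
print(close_job())"
```

```text
time: 10.15
eef_pos: [0.4789, 0.0934, 0.1733]
ee_rot: [0.778, 1.43, -0.782]
wrist_force: [0.6, -0.4, -0.3]
opening: 0.186
the job is handed in; nothing more can be done
None
```

I pressed the small dispenser's plunger once to its hard stop, about 18 mm down with 15 N at the stop, and let it spring back. One tablet came out. I pushed it about 13 cm across the worktop onto the square card with slightly opened fingertips, backed off, raised the arm clear and handed in at 10.15 s.

The last checks before handing in:
- **Tablet:** it lies flat (top at 12.4 mm), with its centre about 1 mm from the card's centre along each side.
- **Plunger:** it is up, measured at 77 mm against the 76 mm given.
- **Other tablets:** in the side view the magazine looks dropped by one place. I judged this by eye and did not measure the two tablets' positions.
- **Weights, cup and beaker:** they looked unmoved in the pictures. I did not re-measure their positions.
- **Robot:** it is about 15 cm above the work and touching nothing.

No check failed. The only disagreement was between cameras: the wrist view put points 2–5 mm away from the top and side views, which agreed with each other to about 1 mm, so I relied on those two.

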